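# Build a core test stack on the load cell and zero its peak pointer

## Robot

A 6-joint arm with a two-finger parallel gripper is mounted at the origin on a cart in front of the work surface, level with it; the furniture and walls round the work are solid. World frame = base frame: x ahead of the robot, y to its left, z up, the work surface at z = 0. Lengths are in mm, angles in rad, forces in N, time in s.
With the tool pointing down it reaches from about 350 to 875 mm from the base axis. Payload 4.2 kg.
Tool frame: the origin (TCP) lies at the very end of the fingers, on their centre line; the grasp point (between the pads) lies 19 mm behind it; z points along the fingers, y is the line along which they close (so a half turn about z gives the same grasp; the last joint's range is limited). The gripper opens to 85 mm and grips with 20 to 120 N. Pads are 22 mm wide; open, the fingers measure 114 mm over their backs; the gripper's body (76 mm by 85 mm) begins 54 mm behind the grasp point. The pads swing forward as they close: fully open they stand 13 mm farther back than shut.
Start: joints at [1.492, 0.385, 0.008, 0, -1.194, -0.259], TCP at [207.1, 589.668, 231.312] pointing down, gripper open.
Joint ranges: [-3.14, 3.14], [-1.21, 2.06], [-1.07, 1.41], [-3.16, 2.05], [-2.99, -0.16], [-3.1, 3.1]. Speed limits (rad/s): [2.79, 2.79, 3.14, 3.14, 3.14, 3.14].

## Interface

Orientations are given as a unit quaternion [x, y, z, w].
In Python, from bench import arm gives the robot as it stands. The module is installed in compiled form; this text tells all that it offers.
- The arm moves only by the tool drive_tool, never from a script. Its argument "targets" is a list of rows, each a list of 5 numbers: the closure, from -1 (fully open) to 1 (shut), then the shift along the tool's x, y, z in mm, then the turn about the tool's z in degrees. In form: [[grip, tx, ty, tz, roll], ...]. A call has 1 to 12 rows; each row is the pose to reach, as a shift and turn from the pose commanded when the call began, along the tool's axes at that moment; what a row does not reach only later rows make up. A row lasts 1/10 s, in which the tool goes at most 50 mm and 8.59 degrees, less where a joint would pass 70% of its speed; a pose out of reach is approached as far as the arm can. A call with a gripper value outside its range is refused whole. The fingers move at their own pace and stop on an object; the grip force is fixed at half the most. Time passes only in rows, so rows that repeat a pose let the fingers close. It gives the time, the measured TCP pose, the force, the opening and the grip force at its end, in the units of the state.
- arm.read_state(): the state, without advancing time (a new reading comes with each control period).
- arm.get_image(name): name is "scene" or "top"; returns the picture (480x640x3 uint8, blue, green, red); there is no depth.
- arm.camera_params(name): a dict with "fov_y" (degrees; the focal length in pixels is half the picture's height over the tangent of half this angle, whatever the lens; pixels are square), "cx", "cy" (the principal point, pixels), "rvec" (rotation vector, rad) and "tvec" (3), from world to camera coordinates, as OpenCV has them. Camera axes: x right, y down, z forward; pixel columns grow to the right and rows downward; lengths in mm; the calibration is good to about 2 mm. A picture is of the moment at which its call begins. camera_params takes no time and is no camera call.
- arm.job_done(): hands the job in; it is judged then, once.
The state is a dict: "clock": time; "joints": joint angles; "joint_vel": joint speeds; "joint_efforts": joint torques, N m; "position": TCP position; "ee_rot": TCP orientation; "contact_force": force on the tool from outside, world axes, zero at the start; "wrist_torque": the same for the moment, N m; "gripper_width": finger opening in mm; "grasp_force": force on a finger pad.
Only numpy, scipy, OpenCV 4.12 (cv2) and the standard library are available. Lean on these libraries where they do the work, as an engineer would, in place of code of your own. Each camera call takes 0.05 s, during which the arm holds its last target. There are 200 camera calls.

## Task

Make the core slice on the blue load-cell base ready for its compression test: lay the orange disc flat on top of the slice, then the steel loading cap on the disc with its boss upward, setting each down centred over the slice rather than dropping it, and leave the slice in the middle of its plate. Also turn the black knob on the base anticlockwise so that the red pointer is back against its zero stop. Do not shift the other things on the table.

Things in the scene. Friction and masses are not known exactly. Their poses are not given: they have to be found in the camera images.
- cell_base: fixed blue bench plate, 150 x 300 x 16 mm, carrying a round steel plate (diameter 120 mm, top 22 mm above the table) and, beside it, a grey dial housing 112 x 112 mm (top of its white dial 49 mm above the table). Origin on the table under the axis of the steel plate; +y of its frame runs along the plate's length to the dial axis, 150 mm away; z up.
- plate_centre (a point): centre of the top of the round steel plate, 22 mm above the table
- slice: sawn asphalt core slice, speckled stone, a flat disc of diameter 99 mm, 26 mm thick, lying loose on the steel plate, 0.42 kg. Origin at the centre of its underside, z up.
- spacer: orange hard plastic disc, diameter 60 mm, 16 mm thick, lying flat on the table, about 0.08 kg. Origin at the centre of its underside, z up.
- load_cap: steel loading cap: a disc of diameter 60 mm, 14 mm thick, with a round boss (diameter 28 mm, 24 mm high) on the middle of its top, 38 mm high in all, about 0.4 kg; stands on the table boss up. Origin at the centre of the disc's underside, z up through the boss.
- peak_knob (a joint): angle of the peak pointer knob in rad: 0 against its zero stop, growing clockwise seen from above to 1.6; starts somewhere at 0.6 to 1.3. It has light friction, no spring, and stays where it is left; anticlockwise brings it back to the solid stop at 0.
- knob_grip (a point): point on the knob's axis at half the height of its grip bar, about 72 mm above the table. The bar is 46 mm long along this frame's x, 13 mm thick along its y, and 25 mm high: 58 to 82 mm above the table; below it lies a round skirt of diameter 48 mm. The frame turns with the knob; the red pointer is on its -x side; z up. At zero the pointer points along the base's -x, where a steel pin stands on the dial.
- mini_core: small stone core, upright cylinder of diameter 50 mm, 53 mm high, bystander; origin at the centre of its underside
- crayon_box: yellow carton 50 x 85 x 22 mm, bystander; origin at the centre of its underside
- jar: screw-top clear and white jar, diameter 51 mm, 72 mm high, bystander; origin at the centre of its underside
- tin: closed grey tin, diameter 66 mm, 44 mm high, bystander; origin at the centre of its underside

How it is judged (in metres and radians):
At the end, for the whole second after the job is handed in: The slice lies flat on the steel plate within 12 mm of its centre; the orange disc lies flat on the slice and the steel cap flat on the disc, boss up, each within 10 mm of the slice's axis and at rest; the knob reads below 0.10 rad (zero stop) (horizontal distance between slice and plate_centre below 0.012 m and z of slice in the frame of plate_centre below 0.004 m and angle between each of slice, load_cap's own z axis and vertical below 0.06 rad and horizontal distance between each of spacer, load_cap and slice below 0.01 m and z of spacer in the frame of slice between 0.022 and 0.03 m and angle between spacer's own x axis and vertical between 1.5 and 1.64 rad and angle between spacer's own y axis and vertical between 1.5 and 1.64 rad and z of load_cap in the frame of slice between 0.037 and 0.047 m and value of joint peak_knob below 0.1 rad and linear speed of each of slice, spacer, load_cap below 0.02 m/s); the robot touches nothing.
It fails at once if the orange disc was dropped: let go more than 15 mm above the slice (horizontal distance between spacer and slice below 0.06 m and z of spacer in the frame of slice above 0.041 m and contact force between spacer and the fingers below 0.05 N and contact force between spacer and anything else below 0.05 N).
It fails at once if the steel cap was dropped: let go more than 15 mm above the disc (horizontal distance between load_cap and slice below 0.06 m and z of load_cap in the frame of slice above 0.057 m and contact force between load_cap and the fingers below 0.05 N and contact force between load_cap and anything else below 0.05 N).
It fails at once if a bystander was shifted by more than 30 mm (distance of any of mini_core, crayon_box, jar, tin from where it was at the start of the episode above 0.03 m).
It also fails if it takes over 64 s, if anything falls off the work surface, if the arm or the gripper's body presses on something with over 40 N, if the wrist force passes 120 N, or if a joint passes its speed limit or range.

## Working session

There is one attempt and no reset: what is moved stays moved. The work goes in short steps, Python scripts to look and compute and a tool call to move; the robot and the scene stay as the last step left them, time stands still between calls to the robot, and variables do not carry over. Pictures are saved under pics/ and viewed, at most 10 in all, crops included, and the job is handed in when it is done.

Besides the shell and the picture viewer there is one more tool, called after ">>>" as name(argument=value, ...), one argument or row to a line, values as JSON. drive_tool: Moves the arm, as the interface text tells. Its arguments: {"type":"object","properties":{"targets":{"type":"array","items":{"type":"array","items":{"type":"number"}}}},"required":["targets"]}

```bash
mkdir -p pics
python3 - <<'E'
from bench import arm
import cv2
for n in("scene","top"):
    cv2.imwrite(f"pics/{n}0.png",arm.get_image(n)); print(n,arm.camera_params(n))
print(arm.read_state())
E
```

```text
scene {'fov_y': 50.72536181581876, 'cx': 321.77318686704245, 'cy': 245.90378411443243, 'rvec': array([ 1.90696739, -0.48379972,  0.3193762 ]), 'tvec': array([-549.45532014,  164.16717925, 1020.86389363])}
top {'fov_y': 51.804549528984765, 'cx': 323.13540875448814, 'cy': 244.35334166032303, 'rvec': array([ 2.14159322, -2.0731969 ,  0.22607119]), 'tvec': array([-100.74981078,  602.16745995, 1273.99594563])}
{'clock': 0.1, 'joints': array([ 1.49159519e+00,  3.85508236e-01,  6.80767207e-03, -4.24470334e-04,
       -1.19400475e+00, -2.58569768e-01]), 'joint_vel': array([-6.61288577e-04, -4.46840648e-04,  3.31461454e-03,  1.45415343e-03,
        3.47959682e-05, -1.44872017e-03]), 'joint_efforts': array([ 2.75058292e-04, -3.93318486e+01,  1.88929564e+01,  4.19791594e+00,
       -2.60427914e-03,  4.28956795e-06]), 'position': array([206.94881632, 589.21335572, 230.33296528]), 'ee_rot': array([ 9.85759088e-01, -1.68160846e-01, -1.10991235e-04,  9.68323483e-04]), 'contact_force': array([0.00882278, 0.3915722 , 0.44546719]), 'wrist_torque': array([ 0.03423488, -0.06450372,  0.03807354]), 'grasp_force': 0.0, 'gripper_width': 85.5411474361773}
```

View pics/top0.png

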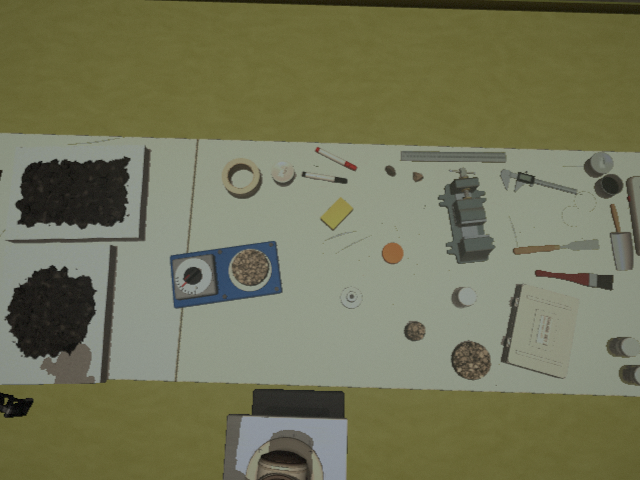

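View pics/scene0.png

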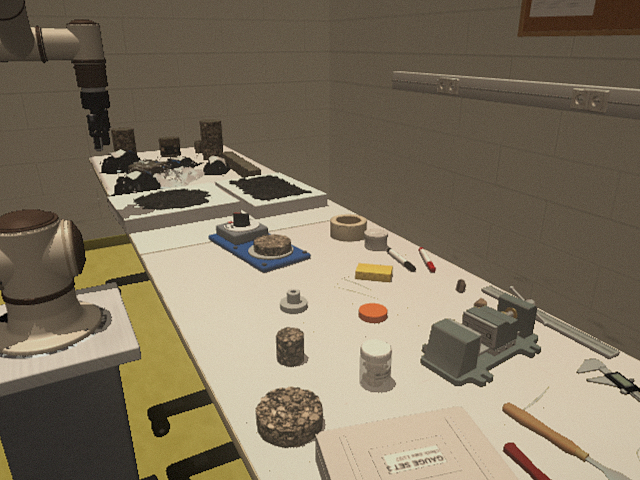

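The top view shows the base plate (~225,273) with the dial at (193,275) and the slice at (250,268). The orange disc is at (393,253), the cap at (350,297), and the bystanders are the carton (337,213), mini_core (415,330), jar (466,297) and tin (283,173). The scene view shows the same layout, with the arm at upper left.

```bash
cat > h.py <<'E'
import numpy as np, cv2
from bench import arm
def cam(n):
    p=arm.camera_params(n); f=240/np.tan(np.radians(p["fov_y"])/2)
    K=np.array([[f,0,p["cx"]],[0,f,p["cy"]],[0,0,1]]); return K,p["rvec"],p["tvec"]
def proj(n,P):
    K,r,t=cam(n); return cv2.projectPoints(np.float64(P).reshape(-1,1,3),r,t,K,None)[0].reshape(-1,2)
def ray(n,uv,z):
    K,r,t=cam(n); R=cv2.Rodrigues(r)[0]; d=R.T@np.linalg.inv(K)@np.array([*uv,1.]); c=-R.T@t
    return c+d*(z-c[2])/d[2]
def mask(img,lo,hi,box=None):
    m=cv2.inRange(cv2.cvtColor(img,cv2.COLOR_BGR2HSV),lo,hi)
    if box:
        q=np.zeros_like(m); x0,y0,x1,y1=box; q[y0:y1,x0:x1]=m[y0:y1,x0:x1]; m=q
    return m
def big(m):
    return max(cv2.findContours(m,cv2.RETR_EXTERNAL,cv2.CHAIN_APPROX_NONE)[0],key=cv2.contourArea)
E
python3 - <<'E'
from h import *
im=cv2.imread("pics/top0.png"); sc=cv2.imread("pics/scene0.png")
s=arm.read_state()
print("tcp",proj("top",s["position"]),proj("scene",s["position"]))
c=big(mask(im,(5,120,100),(20,255,255),(370,230,420,280))); e=cv2.fitEllipse(c); print("orange top",e,ray("top",e[0],16))
c=big(mask(sc,(3,120,80),(18,255,255),(340,290,400,335))); e=cv2.fitEllipse(c);print("orange sc",e,ray("scene",e[0],10))
c=big(mask(im,(100,100,30),(130,255,255),(150,220,300,320))); r=cv2.minAreaRect(c)
b=cv2.boxPoints(r); B=np.array([ray("top",q,16) for q in b]); print("base",B.round(1).tolist(),B.mean(0))
for i in range(2): print(np.linalg.norm(B[i+1]-B[i]))
for n,i,x in(("a",im,(155,235,300,315)),("b",im,(325,270,380,325))):
    x0,y0,x1,y1=x; t=cv2.resize(i[y0:y1,x0:x1],None,fx=(5 if n=="a" else 8),fy=(5 if n=="a" else 8),interpolation=cv2.INTER_CUBIC); cv2.imwrite(f"pics/c{n}.png",t)
E
```

```text
tcp [[ 15.31184538 394.18938499]] [[104.29236687 151.99815783]]
orange top ((392.1453552246094, 252.60699462890625), (19.30236053466797, 19.94614028930664), 103.7709732055664) [ 598.47339716 -274.93785414   16.        ]
orange sc ((372.6117858886719, 312.6495056152344), (19.285900115966797, 28.932357788085938), 95.14507293701172) [ 593.73989547 -278.56809005   10.        ]
base [[568.2, 354.0, 16.0], [621.9, 57.0, 16.0], [478.1, 29.1, 16.0], [426.7, 319.9, 16.0]] [523.72869388 190.0041626   16.        ]
301.88774380475337
146.4209586815767
```

View pics/ca.png

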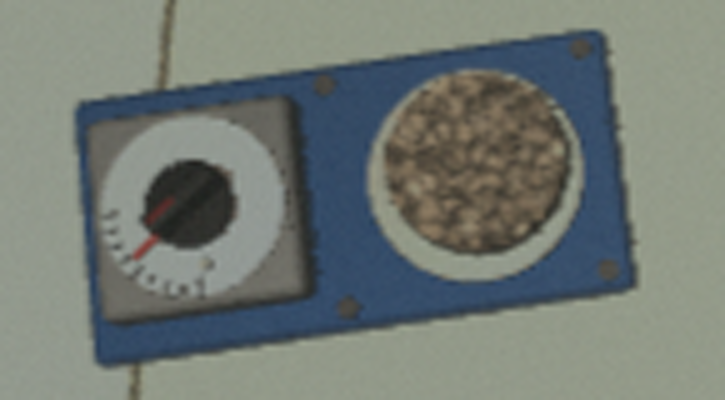

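View pics/cb.png

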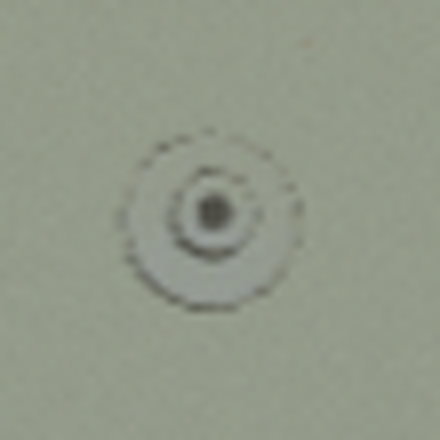

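The first crop shows the plate centred near (250,270) with the slice about 3 px toward the far side, and the pointer at lower left, past several ticks. The second crop shows the cap rim centred near (351.4,297.6) and the boss hole near (351.6,296.5).

Run:
```python
from h import *
im=cv2.imread("pics/top0.png"); sc=cv2.imread("pics/scene0.png")
h=cv2.cvtColor(im,cv2.COLOR_BGR2HSV)
print("hsv slice",h[268,250],"plate",h[285,240],"dial",h[262,180])
blue=mask(im,(100,100,20),(130,255,255),(150,220,300,320))
c=big(blue); f=np.zeros_like(blue); cv2.drawContours(f,[c],-1,255,-1)
hole=cv2.bitwise_and(f,cv2.bitwise_not(blue)); hole[:,:226]=0; hole=cv2.morphologyEx(hole,cv2.MORPH_OPEN,np.ones((5,5)))
c=big(hole); e=cv2.fitEllipse(c); print("plate",e,ray("top",e[0],22))
q=c.reshape(-1,2); q=q[(q[:,1]>268)|(q[:,0]<238)]; e=cv2.fitEllipse(q); print("plate part",e,ray("top",e[0],22))
br=mask(im,(0,45,0),(35,255,255),(226,240,275,300)); br=cv2.morphologyEx(br,cv2.MORPH_CLOSE,np.ones((5,5)));br=cv2.morphologyEx(br,cv2.MORPH_OPEN,np.ones((5,5)))
c=big(br); e=cv2.fitEllipse(cv2.convexHull(c)); print("slice",e,ray("top",e[0],46))
# scene
b2=mask(sc,(100,100,20),(130,255,255),(200,210,320,280)); c=big(b2); r=cv2.minAreaRect(c)
print("scene base approx",cv2.approxPolyDP(cv2.convexHull(c),4,True).reshape(-1,2).tolist())
# dial white
w=mask(im,(0,0,120),(180,60,255),(172,255,216,300)); 
red=mask(im,(0,110,60),(8,255,255),(165,245,220,300))|mask(im,(172,110,60),(180,255,255),(165,245,220,300))
y,x=np.nonzero(red); print("red",list(zip(x.tolist(),y.tolist())))
blk=mask(im,(0,0,0),(180,255,60),(178,262,208,290)); c=big(blk);print("knob",cv2.minEnclosingCircle(c))
for p in((351.4,297.6,12),(351.6,296.5,38)): print("cap",ray("top",p[:2],p[2]))
x0,y0,x1,y1=200,195,320,275
a=cv2.resize(sc[y0:y1,x0:x1],None,fx=6,fy=6,interpolation=cv2.INTER_CUBIC)
cv2.imwrite("pics/cs.png",a)
```

```text
hsv slice [19 58 75] plate [ 41  28 153] dial [ 34  20 104]
plate ((249.54647827148438, 269.4874572753906), (42.5899658203125, 43.82534408569336), 55.95558547973633) [536.69633113 120.23676289  22.        ]
plate part ((249.51315307617188, 269.56268310546875), (42.54109573364258, 43.69184112548828), 61.05402374267578) [536.48298039 120.31542251  22.        ]
slice ((249.63172912597656, 266.8409729003906), (35.14023971557617, 36.11005783081055), 72.64720153808594) [540.13141664 116.78847339  46.        ]
scene base approx [[209, 236], [293, 246], [309, 255], [263, 268]]
red [(188, 275), (187, 276), (186, 277), (185, 278), (184, 283), (185, 283), (183, 284), (184, 284), (182, 285), (183, 285), (182, 286)]
knob ((192.5, 275.5), 8.746527671813965)
cap [ 469.16766996 -163.57260215   12.        ]
cap [ 469.30851434 -162.59252123   38.        ]
```

View pics/cs.png

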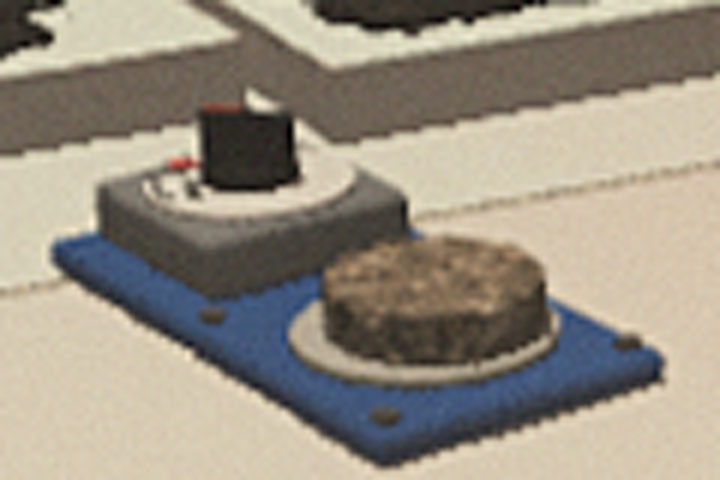

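The scene crop shows the slice slightly right of the plate centre, at about u=272.1 against 270.4. The knob bar's red marks point to the lower left.

Run:
```python
from h import *
def circ(n,c,r,z):
    a=np.linspace(0,2*np.pi,72,endpoint=False)
    q=proj(n,np.c_[c[0]+r*np.cos(a),c[1]+r*np.sin(a),np.full(72,z)]); return q.min(0).round(1),q.max(0).round(1)
K,r,t=cam("top");R=cv2.Rodrigues(r)[0];print("cam pos",-R.T@t,"axis",R[2])
K,r,t=cam("scene");R2=cv2.Rodrigues(r)[0];print("scene pos",-R2.T@t)
print("plate top",circ("top",(536.5,120.3),60,22),"scene",circ("scene",(536.5,120.3),60,22))
print("slice",circ("top",(540,115.5),49.5,48),"scene",circ("scene",(540,115.5),49.5,48),circ("scene",(540,115.5),49.5,22))
print("orange",circ("top",(598.5,-275),30,16),"scene",circ("scene",(598.5,-275),30,16),circ("scene",(598.5,-275),30,0))
print("cap",circ("top",(469.2,-163),30,14),"scene",circ("scene",(469.2,-163),30,14),circ("scene",(469.2,-163),14,38))
ax=np.array([563-536.5+0,0])
B=np.array([[568.2,354],[621.9,57],[478.1,29.1],[426.7,319.9]])
y=(B[0]+B[3]-B[1]-B[2]);y/=np.linalg.norm(y);print("base y",y,"dial",np.array([536.5,120.3])+150*y)
sc=cv2.imread("pics/scene0.png");im=cv2.imread("pics/top0.png")
c=big(mask(sc,(3,120,80),(18,255,255),(340,290,400,335)));print("orange sc bbox",cv2.boundingRect(c))
c=big(mask(im,(5,120,100),(20,255,255),(370,230,420,280)));print("top",cv2.boundingRect(c))
rt=np.array([ray("top",(u,v),51)[:2] for u,v in((184,283),(183,284),(182.5,285.5))]);print("red tip",rt)
k=ray("top",(192.5,275.5),70);print("knob",k)
rb=np.array([ray("top",(u,v),82)[:2] for u,v in((188,275),(187,276),(186,277),(185,278))]);print("red bar",rb)
g=cv2.cvtColor(sc,cv2.COLOR_BGR2GRAY)
x0,y0,x1,y1=260,270,420,345
cv2.imwrite("pics/cs2.png",cv2.resize(sc[y0:y1,x0:x1],None,fx=5,fy=5,interpolation=cv2.INTER_CUBIC))
```

```text
cam pos [ 319.94090101  -87.07441846 1373.27262741] axis [ 0.2129785   0.00441828 -0.9770469 ]
scene pos [   66.99484285 -1041.48820278   530.87580034]
plate top (array([227.8, 248.3]), array([271.2, 291.2])) scene (array([248.6, 240.4]), array([293.9, 257.5]))
slice (array([231.8, 249. ]), array([268.2, 284.9])) scene (array([253.9, 233.2]), array([291.7, 246.9])) (array([254.5, 242.1]), array([292. , 256.3]))
orange (array([381.5, 242.2]), array([402.9, 263.1])) scene (array([359.2, 301.9]), array([388.2, 316.1])) (array([359. , 308.6]), array([387.9, 323. ]))
cap (array([340.3, 286.7]), array([362.1, 308.5])) scene (array([280.3, 295. ]), array([308.2, 308.3])) (array([287.4, 288.5]), array([300.6, 294.5]))
base y [-0.17601089  0.98438822] dial [510.09836632 267.95823289]
orange sc bbox (359, 303, 28, 20)
top (382, 243, 21, 20)
red tip [[489.55370061 289.63549449]
 [486.76654921 292.07238828]
 [482.67770829 293.03942475]]
knob [507.88338839 263.4835335   70.        ]
red bar [[507.09472272 272.22439661]
 [504.35392803 274.61625779]
 [501.61554337 277.00601577]
 [498.87956555 279.39367332]]
```

View pics/cs2.png

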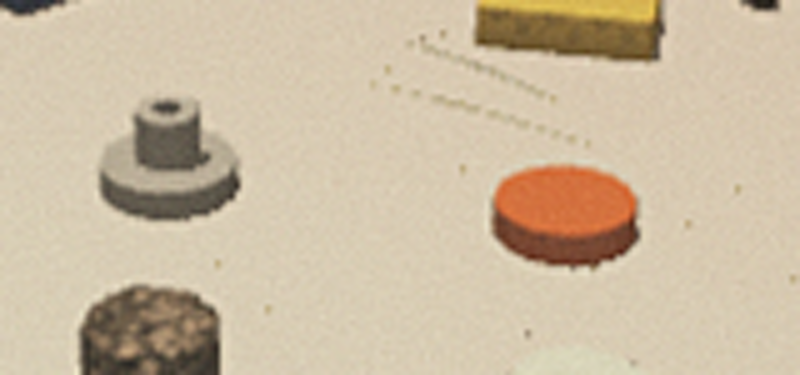

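The second scene crop shows the cap at u 280–308 and the orange disc at u 358.5–387.5. Both agree with the top-view positions to about 1 px. The slice is roughly 5 mm off centre, which is within tolerance. I'll do the knob first.

```bash
cat >> h.py <<'E'
from scipy.spatial.transform import Rotation as Ro
def go(p,ang=None):
    s=arm.read_state(); M=Ro.from_quat(s["ee_rot"]).as_matrix()
    a=np.degrees(np.arctan2(M[1,0],M[0,0])); d=M.T@(np.array(p)-s["position"])
    r=0 if ang is None else (-(ang-a)+90)%180-90
    print("pos",s["position"].round(1),"ang",a.round(1),"j6",s["joints"][5].round(2),"shift",d.round(1),"roll",round(r,1),"t",s["clock"],"F",s["contact_force"].round(1),"T",s["wrist_torque"].round(2),"w",s["gripper_width"].round(1),s["grasp_force"].round(1))
E
python3 -c "
from h import *
print(ray('top',(193.3,275.9),49)); go((509,267.5,130),-44)"
```

```text
[509.89305152 266.87575919  49.        ]Traceback (most recent call last):
  File "<string>", line 3, in <module>
    print(ray('top',(193.3,275.9),49)); go((509,267.5,130),-44)
                                        ~~^^^^^^^^^^^^^^^^^^^^^
  File "h.py", line 23, in go
    print("pos",s["position"].round(1),"ang",a.round(1),"j6",s["joints"][5].round(2),"shift",d.round(1),"roll",round(r,1),"t",s["clock"],"F",s["contact_force"].round(1),"T",s["wrist_torque"].round(2),"w",s["gripper_width"].round(1),s["grasp_force"].round(1))
                                                                                                                                                                                                            ^^^^^^^^^^^^^^^^^^^^^^^^
AttributeError: 'float' object has no attribute 'round'
```

```bash
sed -i 's/s\["gripper_width"\].round(1),s\["grasp_force"\].round(1)/round(float(s["gripper_width"]),1),round(float(s["grasp_force"]),1)/' h.py
python3 -c "
from h import *
go((510,267.5,130),-44)"
```

```text
pos [206.9 589.2 230.3] ang -19.4 j6 -0.26 shift [392.6 202.9 100.8] roll 24.6 t 0.1 F [0.  0.4 0.4] T [ 0.03 -0.06  0.04] w 85.5 0.0
```

>>> drive_tool(
  targets=[
    [-1,20,10,0,0],
    [-1,60,31,0,5],
    [-1,100,52,0,10],
    [-1,140,72,10,15],
    [-1,180,93,20,20],
    [-1,220,114,30,25],
    [-1,260,134,40,25],
    [-1,300,155,60,25],
    [-1,340,176,80,25],
    [-1,375,194,95,25],
    [-1,392,203,100,25],
    [-1,392,203,100,25],
  ],
)

```text
clock: 1.3
position: [510.4, 264.7, 129.7]
ee_rot: [0.925, -0.38, -0.001, 0.002]
contact_force: [0.3, 0.2, -0.6]
gripper_width: 85.3
grasp_force: 0.0
```

```bash
python3 -c "
from h import *
go((510,267.5,62),-44)
i=arm.get_image('top');cv2.imwrite('pics/k1.png',cv2.resize(i[205:325,150:310],None,fx=5,fy=5,interpolation=2))"
```

```text
pos [510.4 264.7 129.7] ang -44.6 j6 0.03 shift [-2.2 -2.  67.7] roll -0.6 t 1.3 F [ 0.3  0.2 -0.6] T [-0.    0.08  0.01] w 85.3 0.0
```

View pics/k1.png

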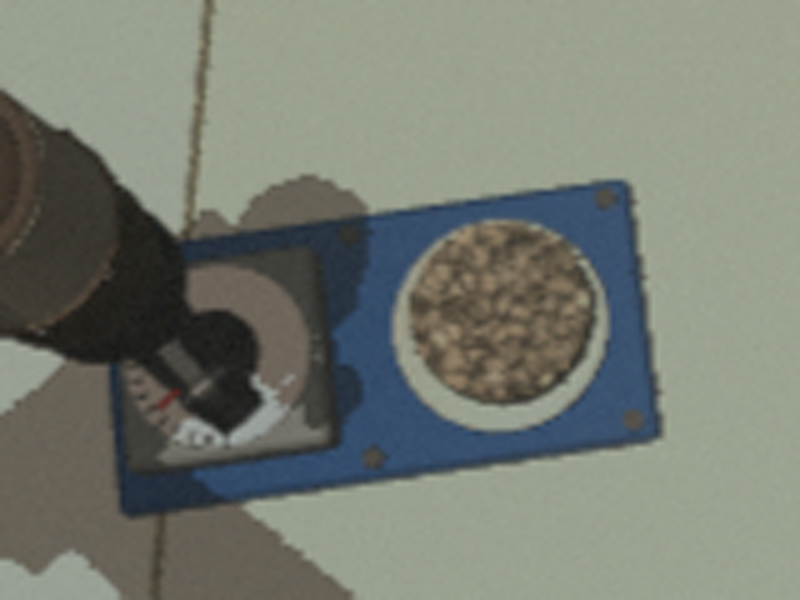

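The gripper sits over the knob with a finger on each side of the bar, and the slice is clear to the right. I'll go down and close.

>>> drive_tool(
  targets=[
    [-1,0,0,0,0],
    [-1,0,0,20,0],
    [-1,0,0,40,0],
    [-1,0,0,55,0],
    [-1,0,0,64,0],
    [-1,0,0,68,0],
    [-1,0,0,68,0],
  ],
)

```text
clock: 2.05
position: [509.4, 268.8, 63.4]
ee_rot: [0.926, -0.377, 0.0, -0.0]
contact_force: [0.2, -1.2, 0.2]
gripper_width: 85.3
grasp_force: 0.0
```

>>> drive_tool(
  targets=[
    [-0.5,0,0,0,0],
    [0,0,0,0,0],
    [0.5,0,0,0,0],
    [1,0,0,0,0],
    [1,0,0,0,0],
    [1,0,0,0,0],
    [1,0,0,0,0],
    [1,0,0,0,0],
  ],
)

```text
clock: 2.85
position: [509.5, 268.0, 63.7]
ee_rot: [0.926, -0.377, -0.0, 0.0]
contact_force: [-3.1, -1.1, 5.2]
gripper_width: 11.5
grasp_force: 59.6
```

```bash
python3 -c "
from h import *
go((510,267.5,62),-44)"
```

```text
pos [509.5 268.   63.7] ang -44.3 j6 0.03 shift [0.7 0.  1.7] roll -0.3 t 2.85 F [-3.1 -1.1  5.2] T [-0.3   0.8  -0.01] w 11.5 59.6
```

>>> drive_tool(
  targets=[
    [1,0,0,0,-5],
    [1,0,0,0,-10],
    [1,0,0,0,-15],
    [1,0,0,0,-20],
    [1,0,0,0,-25],
    [1,0,0,0,-30],
    [1,0,0,0,-35],
    [1,0,0,0,-40],
    [1,0,0,0,-44],
    [1,0,0,0,-48],
    [1,0,0,0,-48],
  ],
)

```text
clock: 3.95
position: [509.4, 267.8, 63.7]
ee_rot: [0.999, 0.032, -0.0, 0.0]
contact_force: [-2.7, -1.6, 5.9]
gripper_width: 12.0
grasp_force: 59.7
```

```bash
python3 -c "
from h import *
go((510,267.5,62),10)"
```

```text
pos [509.4 267.8  63.7] ang 3.7 j6 0.87 shift [0.6 0.3 1.7] roll -6.3 t 3.95 F [-2.7 -1.6  5.9] T [-0.47  0.77  0.02] w 12.0 59.7
```

>>> drive_tool(
  targets=[
    [1,0,0,0,-2],
    [1,0,0,0,-4],
    [1,0,0,0,-6],
    [1,0,0,0,-7],
    [1,0,0,0,-8],
    [1,0,0,0,-9],
    [1,0,0,0,-9],
  ],
)

```text
clock: 4.65
position: [509.4, 267.8, 63.7]
ee_rot: [0.994, 0.108, -0.0, -0.0]
contact_force: [-1.7, -2.0, 5.2]
gripper_width: 12.0
grasp_force: 60.6
```

```bash
python3 -c "
from h import *
go((510,267.5,62),10)"
```

```text
pos [509.4 267.8  63.7] ang 12.4 j6 1.02 shift [0.5 0.4 1.7] roll 2.4 t 4.65 F [-1.7 -2.   5.2] T [-0.49  0.74 -1.07] w 12.0 60.6
```

Wrist torque rose to about -1.07 N m at 12° (expected stop near 10°), so the stop is reached. I'll release and raise.

>>> drive_tool(
  targets=[
    [0.3,0,0,0,0],
    [-0.5,0,0,0,0],
    [-1,0,0,0,0],
    [-1,0,0,0,0],
    [-1,0,0,-20,0],
    [-1,0,0,-50,0],
    [-1,0,0,-80,0],
    [-1,0,0,-90,0],
  ],
)

```text
clock: 5.45
position: [511.2, 269.4, 156.7]
ee_rot: [0.994, 0.111, 0.003, -0.002]
contact_force: [0.2, 1.0, 0.1]
gripper_width: 85.0
grasp_force: 0.0
```

```bash
python3 -c "
from h import *
go((598.5,-275,110),0)"
```

```text
pos [511.2 269.4 156.7] ang 12.7 j6 1.03 shift [-34.8 550.4  45.1] roll 12.7 t 5.45 F [0.2 1.  0.1] T [ 0.07 -0.09 -0.03] w 85.0 0.0
```

>>> drive_tool(
  targets=[
    [-1,-1,15,0,1],
    [-1,-3,50,0,3],
    [-1,-5,90,0,5],
    [-1,-8,135,0,7],
    [-1,-10,180,0,9],
    [-1,-13,225,0,11],
    [-1,-16,270,0,13],
    [-1,-18,315,0,13],
    [-1,-21,360,0,13],
    [-1,-23,405,0,13],
    [-1,-26,450,0,13],
    [-1,-28,490,0,13],
  ],
)

```text
clock: 6.65
position: [588.1, -218.6, 151.2]
ee_rot: [1.0, -0.004, -0.002, -0.0]
contact_force: [0.4, -0.1, 0.6]
gripper_width: 85.2
grasp_force: 0.0
```

```bash
python3 -c "
from h import *
i=arm.get_image('top')
red=mask(i,(0,110,60),(8,255,255),(165,245,220,300))|mask(i,(172,110,60),(180,255,255),(165,245,220,300))
y,x=np.nonzero(red); print(list(zip(x.tolist(),y.tolist())))
t=np.array([509.5,267.9,0])
for L in (20,38): print(proj('top',t+np.array([-.984*L,-.176*L,51])), proj('top',t+np.array([-.984*L,-.176*L,82])))
go((598.5,-275,110),0)"
```

```text
[(190, 275), (190, 276), (190, 279), (190, 280), (193, 284), (193, 285), (193, 286), (194, 287), (194, 289), (194, 290)]
[[193.37959298 283.20505045]] [[190.38437713 281.59914354]]
[[193.9768484  289.80083137]] [[190.98684198 288.34442927]]
pos [ 588.9 -223.4  151. ] ang -0.7 j6 1.66 shift [10.4 51.4 41. ] roll -0.7 t 6.7 F [ 3.3 -2.4  1.1] T [-0.36 -0.41  0.01] w 85.1 0.0
```

The pointer's red pixels match the zero direction. On to the spacer.

>>> drive_tool(
  targets=[
    [-1,5,30,5,0],
    [-1,9,50,20,0],
    [-1,10,58,40,0],
    [-1,10,58,60,0],
    [-1,10,58,80,0],
    [-1,10,58,90,0],
    [-1,10,58,90,0],
  ],
)

```text
clock: 7.4
position: [597.2, -273.8, 60.4]
ee_rot: [1.0, -0.003, -0.003, -0.001]
contact_force: [-0.2, -0.3, 0.3]
gripper_width: 85.5
grasp_force: 0.0
```

```bash
python3 -c "
from h import *
go((598.5,-275,0),0)
i=arm.get_image('scene');cv2.imwrite('pics/s2.png',cv2.resize(i[215:335,300:460],None,fx=5,fy=5,interpolation=2))"
```

```text
pos [ 597.2 -273.8   60.4] ang -0.4 j6 1.75 shift [ 1.7  1.3 60.4] roll -0.4 t 7.4 F [-0.2 -0.3  0.3] T [0.01 0.01 0.02] w 85.5 0.0
```

View pics/s2.png

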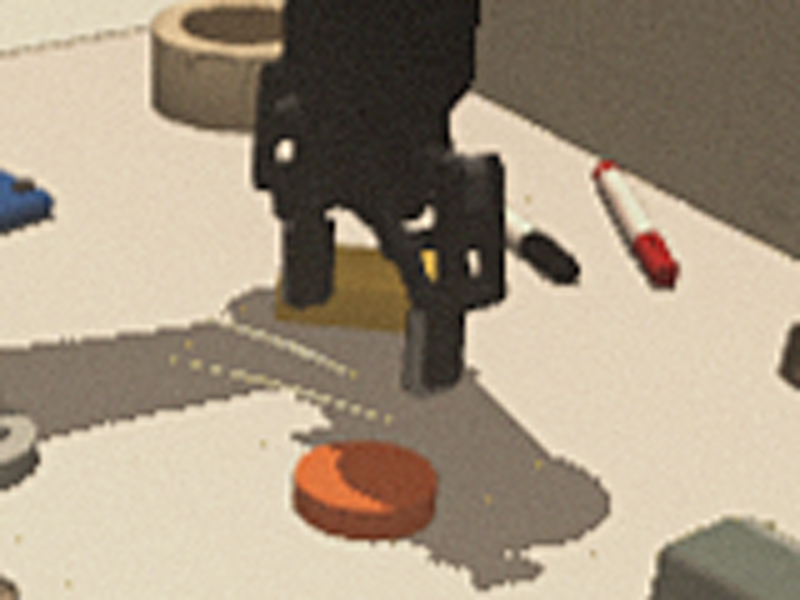

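The open gripper hangs about 60 mm above the orange disc, which is centred at about (373,312). I'll go down and grip.

>>> drive_tool(
  targets=[
    [-1,1,1,20,0],
    [-1,1,1,40,0],
    [-1,1,1,52,0],
    [-1,1,1,59,0],
    [-1,1,1,59,0],
    [-0.7,1,1,59,0],
    [-0.5,1,1,59,0],
    [0,1,1,59,0],
    [0.5,1,1,59,0],
    [0.5,1,1,59,0],
    [0.5,1,1,59,0],
  ],
)

```text
clock: 8.55
position: [601.2, -275.4, 6.3]
ee_rot: [1.0, -0.003, 0.001, 0.001]
contact_force: [-1.3, 0.1, 5.1]
gripper_width: 56.2
grasp_force: 62.9
```

```bash
python3 -c "
from h import *
go((598.5,-275,0),0)"
```

```text
pos [ 601.2 -275.4    6.3] ang -0.3 j6 1.75 shift [-2.8 -0.4  6.3] roll -0.3 t 8.55 F [-1.3  0.1  5.1] T [0.29 0.32 0.03] w 56.2 62.9
```

>>> drive_tool(
  targets=[
    [0.5,0,0,-5,0],
    [0.5,0,0,-20,0],
    [0.5,0,0,-50,0],
    [0.5,0,0,-80,0],
    [0.5,0,0,-100,0],
    [0.5,0,0,-100,0],
    [0.5,0,0,-100,0],
  ],
)

```text
clock: 9.25
position: [600.1, -274.9, 104.8]
ee_rot: [1.0, -0.003, 0.0, -0.0]
contact_force: [0.2, 0.2, -1.3]
gripper_width: 56.3
grasp_force: 64.0
```

```bash
python3 -c "
from h import *
go((598.5,-275,0),0)
i=arm.get_image('scene')
c=big(mask(i,(3,120,50),(18,255,255),(330,240,420,335)));print(cv2.boundingRect(c))
p=arm.read_state()['position']
for z in(0,8,16): print(proj('scene',p+[0,0,z]))
cv2.imwrite('pics/s3.png',cv2.resize(i[205:325,300:460],None,fx=5,fy=5,interpolation=2))"
```

```text
pos [ 600.1 -274.9  104.8] ang -0.4 j6 1.75 shift [ -1.7   0.2 104.8] roll -0.4 t 9.25 F [ 0.2  0.2 -1.3] T [ 0.01  0.04 -0.01] w 56.3 64.0
(358, 260, 31, 21)
[[375.44096426 270.30295605]]
[[375.57784539 266.67958912]]
[[375.71553388 263.0348507 ]]
```

View pics/s3.png

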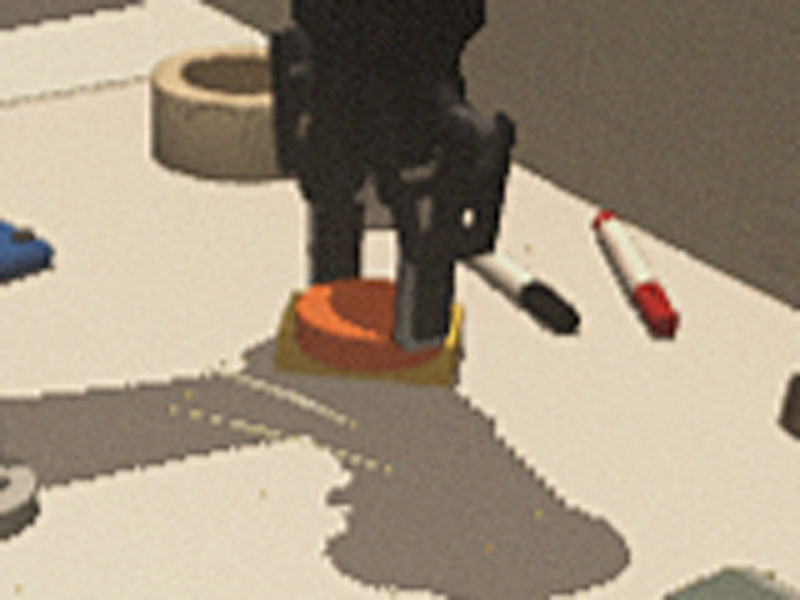

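The disc is held level, centred about 3 mm to -x of the tool axis (disc ~374 px against 375.5 for the TCP). I'll carry it to the slice.

>>> drive_tool(
  targets=[
    [0.5,-2,-10,-5,0],
    [0.5,-6,-38,-10,0],
    [0.5,-12,-78,-10,0],
    [0.5,-18,-118,-10,0],
    [0.5,-24,-158,-10,0],
    [0.5,-31,-198,-10,0],
    [0.5,-37,-238,-10,0],
    [0.5,-43,-278,-10,0],
    [0.5,-49,-318,-10,0],
    [0.5,-55,-352,-10,0],
    [0.5,-59,-378,-10,0],
    [0.5,-61,-391,-10,0],
  ],
)

```text
clock: 10.5
position: [540.6, 118.5, 113.7]
ee_rot: [1.0, -0.002, -0.001, 0.0]
contact_force: [-0.4, -0.5, -0.8]
gripper_width: 56.2
grasp_force: 64.0
```

>>> drive_tool(
  targets=[
    [0.5,0,0,0,0],
    [0.5,0,0,0,0],
    [0.5,0,0,15,0],
    [0.5,0,0,30,0],
    [0.5,0,0,40,0],
    [0.5,0,0,46,0],
    [0.5,0,0,46,0],
    [0.5,0,0,46,0],
  ],
)

```text
clock: 11.3
position: [542.1, 116.1, 68.6]
ee_rot: [1.0, -0.003, 0.0, -0.0]
contact_force: [0.1, -0.7, -1.0]
gripper_width: 56.1
grasp_force: 64.0
```

```bash
python3 -c "
from h import *
go((542,116,54.3),0)
i=arm.get_image('scene')
cv2.imwrite('pics/s4.png',cv2.resize(i[170:275,205:335],None,fx=5,fy=5,interpolation=2))"
```

```text
pos [542.1 116.1  68.6] ang -0.4 j6 1.06 shift [-0.1  0.1 14.3] roll -0.4 t 11.3 F [ 0.1 -0.7 -1. ] T [-0.01  0.02 -0.01] w 56.1 64.0
```

View pics/s4.png

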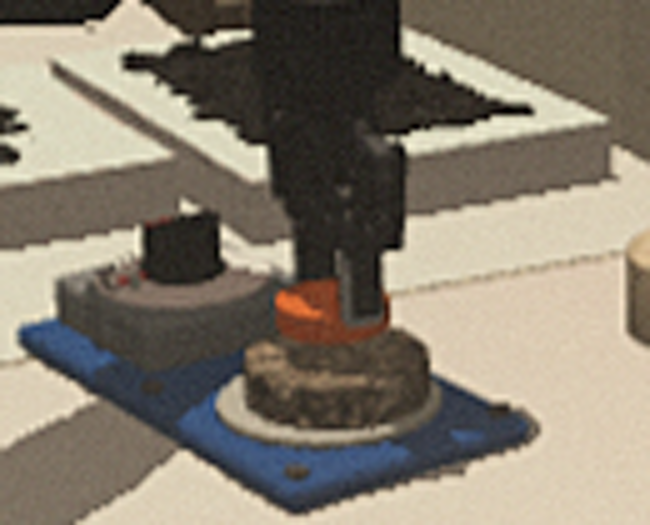

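The disc hovers about 10 mm above the slice, roughly 1.2 px (3 mm) to the image left. I'll shift a little and lower slowly.

>>> drive_tool(
  targets=[
    [0.5,2,1,3,0],
    [0.5,2,1,6,0],
    [0.5,2,1,9,0],
    [0.5,2,1,11,0],
    [0.5,2,1,12,0],
    [0.5,2,1,12,0],
  ],
)

```text
clock: 11.95
position: [543.6, 115.3, 56.1]
ee_rot: [1.0, -0.003, -0.0, 0.0]
contact_force: [0.3, 0.7, -1.1]
gripper_width: 56.0
grasp_force: 64.0
```

>>> drive_tool(
  targets=[
    [0.5,0,0,1,0],
    [0.5,0,0,2,0],
    [0.5,0,0,2,0],
  ],
)

```text
clock: 12.25
position: [543.7, 115.3, 54.3]
ee_rot: [1.0, -0.003, -0.0, 0.0]
contact_force: [0.3, -0.2, -1.1]
gripper_width: 56.8
grasp_force: 64.0
```

>>> drive_tool(
  targets=[
    [0.5,0,0,1,0],
    [0.5,0,0,1.5,0],
    [0.5,0,0,2,0],
    [0.5,0,0,2,0],
  ],
)

```text
clock: 12.65
position: [543.7, 115.3, 54.0]
ee_rot: [1.0, -0.003, 0.0, 0.0]
contact_force: [-4.2, 0.1, 9.4]
gripper_width: 56.3
grasp_force: 65.1
```

```bash
python3 -c "
from h import *
go((543.7,115.3,54.3),0)"
```

```text
pos [543.7 115.3  54. ] ang -0.3 j6 1.06 shift [-0.  -0.  -0.3] roll -0.3 t 12.65 F [-4.2  0.1  9.4] T [-0.02  1.15 -0.03] w 56.3 65.1
```

Contact is made at 9 N. I'll ease up slightly, open slowly and retreat.

>>> drive_tool(
  targets=[
    [0.5,0,0,-1,0],
    [0.1,0,0,-1,0],
    [-0.2,0,0,-1,0],
    [-0.4,0,0,-1,0],
    [-0.6,0,0,-1,0],
    [-0.8,0,0,-1,0],
    [-1,0,0,-1,0],
    [-1,0,0,-1,0],
    [-1,0,0,-20,0],
    [-1,0,0,-50,0],
    [-1,0,0,-90,0],
    [-1,0,0,-100,0],
  ],
)

```text
clock: 13.85
position: [546.2, 116.2, 156.9]
ee_rot: [1.0, -0.003, 0.004, -0.001]
contact_force: [0.2, -0.1, -0.7]
gripper_width: 85.2
grasp_force: 0.0
```

```bash
python3 -c "
from h import *
go((469.2,-163,110),0)"
```

```text
pos [546.2 116.2 156.9] ang -0.3 j6 1.06 shift [-75.9 279.7  45.5] roll -0.3 t 13.85 F [ 0.2 -0.1 -0.7] T [ 0.05 -0.06  0.03] w 85.2 0.0
```

>>> drive_tool(
  targets=[
    [-1,-4,15,0,0],
    [-1,-13,50,0,0],
    [-1,-24,90,0,0],
    [-1,-34,130,0,0],
    [-1,-45,170,0,0],
    [-1,-55,210,10,0],
    [-1,-65,245,25,0],
    [-1,-71,270,40,0],
    [-1,-73,279,60,0],
    [-1,-73,279,75,0],
    [-1,-73,279,80,0],
    [-1,-73,279,80,0],
  ],
)

```text
clock: 15.05
position: [467.4, -163.5, 70.9]
ee_rot: [1.0, -0.003, -0.002, -0.0]
contact_force: [0.4, 0.1, 0.2]
gripper_width: 85.4
grasp_force: 0.0
```

```bash
python3 -c "
from h import *
go((469.2,-163,20),0)
i=arm.get_image('top')
c=big(mask(i,(5,120,80),(20,255,255),(226,240,275,300))); e=cv2.fitEllipse(c); print('spacer',e,ray('top',e[0],64),cv2.boundingRect(c))
br=mask(i,(0,45,0),(35,255,255),(226,240,275,300)); br=cv2.morphologyEx(br,cv2.MORPH_CLOSE,np.ones((5,5)));br=cv2.morphologyEx(br,cv2.MORPH_OPEN,np.ones((5,5)))
c=big(br); e=cv2.fitEllipse(cv2.convexHull(c)); print('slice',e,ray('top',e[0],46),cv2.boundingRect(c))
cv2.imwrite('pics/t4.png',cv2.resize(i[235:325,225:375],None,fx=5,fy=5,interpolation=2))"
```

```text
pos [ 467.4 -163.5   70.9] ang -0.4 j6 1.57 shift [ 2.  -0.5 50.9] roll -0.4 t 15.05 F [0.4 0.1 0.2] T [-0.04 -0.03  0.  ] w 85.4 0.0
spacer ((246.2882537841797, 264.5723571777344), (13.89764404296875, 23.13703727722168), 18.36152458190918) [543.01931303 123.39188568  64.        ] (239, 255, 17, 22)
slice ((261.31390380859375, 274.52508544921875), (44.310848236083984, 63.633331298828125), 122.93556213378906) [520.07910097  83.789746    46.        ] (232, 250, 43, 50)
```

View pics/t4.png

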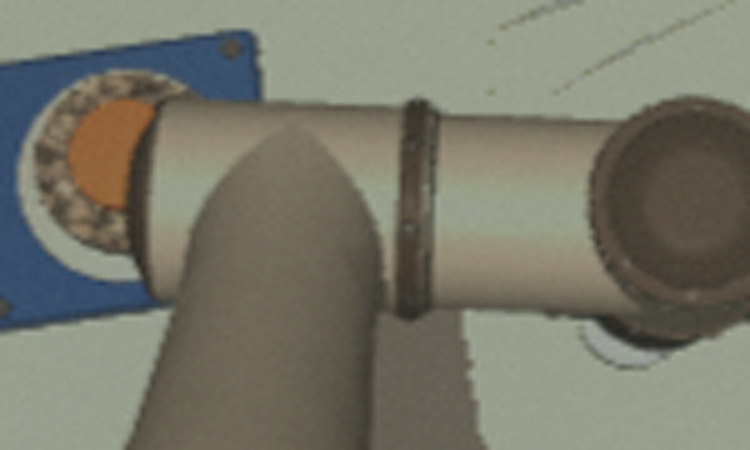

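The arm hides part of the slice, so the centring has to be measured later. That was my eleventh picture, one over the allowance of 10, so from here I work from numbers only. Next is the cap, by its boss.

>>> drive_tool(
  targets=[
    [-1,0,0,15,0],
    [-1,0,0,32,0],
    [-1,0,0,45,0],
    [-1,0,0,51,0],
    [-1,0,0,51,0],
    [-0.5,0,0,51,0],
    [0,0,0,51,0],
    [0.5,0,0,51,0],
    [0.9,0,0,51,0],
    [0.9,0,0,51,0],
    [0.9,0,0,51,0],
    [0.9,0,0,51,0],
  ],
)

```text
clock: 16.3
position: [469.4, -163.2, 22.1]
ee_rot: [1.0, -0.003, 0.001, 0.0]
contact_force: [-1.1, 1.6, 5.0]
gripper_width: 25.7
grasp_force: 58.8
```

```bash
python3 -c "
from h import *
go((469.2,-163,20),0)"
```

```text
pos [ 469.4 -163.2   22.1] ang -0.3 j6 1.57 shift [-0.2 -0.2  2.1] roll -0.3 t 16.3 F [-1.1  1.6  5. ] T [0.61 0.31 0.02] w 25.7 58.8
```

>>> drive_tool(
  targets=[
    [0.9,0,0,-5,0],
    [0.9,0,0,-25,0],
    [0.9,10,30,-60,0],
    [0.9,30,70,-95,0],
    [0.9,50,110,-110,0],
    [0.9,60,130,-110,0],
    [0.9,60,130,-110,0],
    [0.9,60,130,-110,0],
  ],
)

```text
clock: 17.1
position: [526.4, -293.4, 129.5]
ee_rot: [1.0, -0.004, -0.002, -0.001]
contact_force: [0.1, 0.1, -4.7]
gripper_width: 25.6
grasp_force: 60.3
```

Run:
```python
from h import *
go((540,116,140),0)
i=arm.get_image('top'); s=arm.get_image('scene')
cv2.imwrite('pics/t5.png',i);cv2.imwrite('pics/s5.png',s)
om=mask(i,(5,120,80),(20,255,255),(220,235,280,300)); c=big(om); e=cv2.fitEllipse(c); print('spacer',e,ray('top',e[0],64)[:2],cv2.boundingRect(c))
br=mask(i,(0,45,0),(35,255,255),(220,235,280,300)); br=cv2.morphologyEx(br|om,cv2.MORPH_CLOSE,np.ones((5,5)));br=cv2.morphologyEx(br,cv2.MORPH_OPEN,np.ones((5,5)))
c=big(br); e=cv2.fitEllipse(cv2.convexHull(c)); print('slice',e,ray('top',e[0],46)[:2],cv2.boundingRect(c))
om=mask(s,(3,130,60),(18,255,255),(245,215,300,262)); c=big(om); print('spacer sc',cv2.boundingRect(c))
h=cv2.cvtColor(s,cv2.COLOR_BGR2HSV)
print('scene row 246 sat',h[248,244:300,1].tolist()); print('val',h[248,244:300,2].tolist())
def circ(n,c,r,z):
    a=np.linspace(0,2*np.pi,72,endpoint=False)
    q=proj(n,np.c_[c[0]+r*np.cos(a),c[1]+r*np.sin(a),np.full(72,z)]); return q.min(0).round(1),q.max(0).round(1)
for z in(48,64): print('pred spacer sc',circ('scene',(539,116),30,z))
print('pred top',circ('top',(539,116),30,64),circ('top',(539,116),49.5,48))
print('pred slice sc',circ('scene',(539,116),49.5,40))
```

```text
pos [ 526.4 -293.4  129.5] ang -0.5 j6 1.8 shift [  10.2 -409.5   -9.6] roll -0.5 t 17.1 F [ 0.1  0.1 -4.7] T [ 0.03  0.07 -0.03] w 25.6 60.3
spacer ((249.4000701904297, 265.46441650390625), (20.99778938293457, 21.590045928955078), 59.213165283203125) [540.86549305 114.88442601] (239, 255, 22, 22)
slice ((249.6641845703125, 266.8302001953125), (35.224388122558594, 36.202064514160156), 62.17878723144531) [540.16395189 116.70214689] (232, 250, 36, 35)
spacer sc (261, 231, 23, 13)
scene row 246 sat [126, 119, 124, 144, 90, 38, 56, 48, 49, 49, 71, 66, 52, 66, 62, 83, 77, 80, 78, 78, 80, 76, 74, 62, 78, 90, 84, 79, 81, 82, 75, 77, 71, 63, 72, 68, 64, 68, 84, 78, 78, 70, 71, 65, 64, 75, 75, 50, 63, 39, 144, 139, 147, 138, 56, 14]
val [130, 133, 134, 126, 131, 174, 200, 202, 203, 177, 101, 70, 59, 54, 58, 80, 80, 115, 138, 91, 73, 67, 72, 82, 85, 91, 88, 74, 82, 62, 75, 79, 75, 65, 57, 64, 64, 71, 82, 82, 92, 76, 79, 63, 64, 68, 61, 97, 205, 143, 129, 130, 125, 135, 145, 163]
pred spacer sc (array([261. , 235.8]), array([283.9, 244.1]))
pred spacer sc (array([260.7, 230.2]), array([283.7, 238.3]))
pred top (array([237.8, 255.2]), array([260.1, 277.2])) (array([231.5, 249.3]), array([268. , 285.3]))
pred slice sc (array([253.7, 236. ]), array([291.4, 249.8]))
```

The spacer and slice centres agree within about 2 mm. I'll carry the cap to (540.5, 116).

>>> drive_tool(
  targets=[
    [0.9,0,-12,0,0],
    [0.9,1,-45,0,0],
    [0.9,2,-85,0,0],
    [0.9,3,-125,0,0],
    [0.9,4,-165,0,0],
    [0.9,5,-205,0,0],
    [0.9,6,-245,0,0],
    [0.9,7,-285,0,0],
    [0.9,8,-325,0,0],
    [0.9,9,-365,0,0],
    [0.9,9,-395,0,0],
    [0.9,9,-410,0,0],
  ],
)

```text
clock: 18.4
position: [538.6, 119.8, 131.5]
ee_rot: [1.0, -0.001, 0.0, -0.0]
contact_force: [0.4, -0.2, -4.8]
gripper_width: 25.3
grasp_force: 60.4
```

>>> drive_tool(
  targets=[
    [0.9,0,0,0,0],
    [0.9,0,0,5,0],
    [0.9,0,0,15,0],
    [0.9,0,0,25,0],
    [0.9,0,0,32,0],
    [0.9,0,0,34,0],
    [0.9,0,0,34,0],
    [0.9,0,0,34,0],
  ],
)

```text
clock: 19.2
position: [540.0, 116.2, 97.5]
ee_rot: [1.0, -0.003, 0.0, -0.0]
contact_force: [0.6, -0.0, -4.9]
gripper_width: 25.6
grasp_force: 60.4
```

Run:
```python
from h import *
go((540.5,116,86),0)
s=arm.get_image('scene'); cv2.imwrite('pics/s6.png',s)
om=mask(s,(3,130,60),(18,255,255),(245,215,300,262)); print('spacer sc',cv2.boundingRect(big(om)))
h=cv2.cvtColor(s,cv2.COLOR_BGR2HSV)
for r in(224,226,228): print(r,'val',h[r,250:296,2].tolist(),'sat',h[r,250:296,1].tolist())
p=arm.read_state()['position']
def circ(n,c,r,z):
    a=np.linspace(0,2*np.pi,72,endpoint=False)
    q=proj(n,np.c_[c[0]+r*np.cos(a),c[1]+r*np.sin(a),np.full(72,z)]); return q.min(0).round(1),q.max(0).round(1)
print(circ('scene',p,30,p[2]-22),circ('scene',p,30,p[2]-8))
```

```text
pos [540.  116.2  97.5] ang -0.4 j6 1.06 shift [ 0.5  0.2 11.5] roll -0.4 t 19.2 F [ 0.6 -0.  -4.9] T [ 0.06 -0.01 -0.01] w 25.6 60.4
spacer sc (261, 232, 23, 12)
224 val [117, 124, 118, 119, 125, 115, 166, 178, 182, 136, 119, 115, 112, 87, 80, 89, 77, 78, 88, 82, 84, 89, 91, 87, 90, 89, 75, 91, 102, 95, 89, 82, 118, 212, 219, 222, 213, 217, 223, 221, 219, 219, 222, 219, 216, 220] sat [68, 64, 67, 73, 57, 67, 52, 49, 46, 32, 45, 49, 50, 47, 57, 52, 66, 46, 55, 50, 49, 49, 53, 41, 42, 46, 54, 36, 60, 56, 54, 62, 54, 41, 36, 39, 37, 41, 38, 37, 42, 42, 38, 38, 43, 38]
226 val [132, 126, 124, 129, 130, 129, 128, 123, 86, 55, 128, 185, 193, 192, 196, 169, 108, 84, 89, 92, 95, 93, 93, 88, 95, 92, 100, 104, 99, 98, 99, 97, 68, 212, 228, 219, 222, 219, 222, 222, 222, 200, 195, 192, 177, 186] sat [60, 61, 64, 65, 61, 63, 66, 60, 50, 42, 52, 48, 46, 49, 47, 56, 50, 49, 57, 55, 54, 55, 49, 52, 54, 50, 51, 56, 49, 60, 52, 50, 53, 42, 39, 40, 40, 40, 36, 36, 38, 42, 48, 50, 56, 62]
228 val [132, 132, 127, 132, 110, 98, 82, 70, 77, 67, 72, 93, 125, 147, 155, 181, 195, 166, 166, 126, 106, 100, 98, 101, 98, 99, 104, 99, 94, 86, 89, 83, 59, 118, 185, 174, 188, 204, 200, 192, 201, 202, 205, 221, 225, 222] sat [64, 60, 62, 64, 60, 62, 44, 51, 40, 42, 53, 49, 53, 47, 51, 49, 48, 52, 51, 49, 46, 51, 49, 56, 49, 54, 56, 52, 52, 59, 52, 46, 52, 63, 62, 54, 61, 63, 56, 54, 53, 53, 50, 52, 45, 47]
(array([260.8, 226. ]), array([283.8, 233.9])) (array([260.5, 221. ]), array([283.7, 228.8]))
```

The cap is within about 2 mm of where it should be. I'll lower it slowly with a +1 mm shift in x.

>>> drive_tool(
  targets=[
    [0.9,1,0,3,0],
    [0.9,1,0,6,0],
    [0.9,1,0,8,0],
    [0.9,1,0,9,0],
    [0.9,1,0,10,0],
    [0.9,1,0,11,0],
    [0.9,1,0,11,0],
  ],
)

```text
clock: 19.95
position: [540.6, 116.3, 86.2]
ee_rot: [1.0, -0.003, -0.0, 0.0]
contact_force: [0.0, -0.3, -5.0]
gripper_width: 25.8
grasp_force: 60.4
```

>>> drive_tool(
  targets=[
    [0.9,0,0,0.5,0],
    [0.9,0,0,1,0],
    [0.9,0,0,1,0],
  ],
)

```text
clock: 20.25
position: [540.8, 116.3, 86.0]
ee_rot: [1.0, -0.003, 0.0, -0.0]
contact_force: [-1.5, -1.0, 0.1]
gripper_width: 25.2
grasp_force: 61.0
```

>>> drive_tool(
  targets=[
    [0.9,0,0,0.5,0],
    [0.6,0,0,0,0],
    [0.3,0,0,0,0],
    [0,0,0,0,0],
    [-0.3,0,0,0,0],
    [-0.6,0,0,0,0],
    [-0.6,0,0,0,0],
    [-0.6,0,0,-10,0],
    [-0.6,0,0,-30,0],
    [-0.6,0,0,-60,0],
    [-0.6,0,0,-90,0],
    [-0.6,0,0,-100,0],
  ],
)

```text
clock: 21.45
position: [542.5, 117.0, 189.6]
ee_rot: [1.0, -0.003, 0.003, -0.001]
contact_force: [0.0, -0.6, -0.2]
gripper_width: 68.3
grasp_force: 0.0
```

>>> drive_tool(
  targets=[
    [-1,0,10,0,0],
    [-1,0,40,0,0],
    [-1,0,80,0,0],
    [-1,0,120,0,0],
    [-1,0,160,0,0],
    [-1,0,200,0,0],
    [-1,0,240,0,0],
    [-1,0,280,0,0],
    [-1,0,320,0,0],
    [-1,0,360,0,0],
    [-1,0,390,0,0],
    [-1,0,400,0,0],
  ],
)

```text
clock: 22.65
position: [536.5, -286.4, 183.1]
ee_rot: [1.0, -0.005, -0.002, -0.001]
contact_force: [-1.1, 0.6, -0.7]
gripper_width: 85.4
grasp_force: 0.0
```

Run:
```python
from h import *
go((540.5,116,86),0)
i=arm.get_image('top'); s=arm.get_image('scene'); a=cv2.imread('pics/t5.png')
cv2.imwrite('pics/t7.png',i);cv2.imwrite('pics/s7.png',s)
# cap region: low sat inside plate hole, top view; row/col profiles
h=cv2.cvtColor(i,cv2.COLOR_BGR2HSV)
br=mask(i,(0,45,0),(35,255,255),(220,235,280,300)); c=big(cv2.morphologyEx(br,cv2.MORPH_CLOSE,np.ones((3,3)))); e=cv2.fitEllipse(cv2.convexHull(c)); print('slice',e,ray('top',e[0],46)[:2])
f=np.zeros_like(br); cv2.ellipse(f,e,255,-1); f=cv2.erode(f,np.ones((5,5)))
cap=f&cv2.bitwise_not(br); cap=cv2.morphologyEx(cap,cv2.MORPH_CLOSE,np.ones((5,5)));cap=cv2.morphologyEx(cap,cv2.MORPH_OPEN,np.ones((5,5)))
c=big(cap); e=cv2.fitEllipse(c); print('cap',e,ray('top',e[0],78)[:2])
om=mask(s,(3,130,60),(18,255,255),(245,205,300,262)); print('spacer sc',cv2.boundingRect(big(om)))
b=mask(i,(0,0,0),(180,255,50),(240,250,262,275)); y,x=np.nonzero(b); print('dark hole',x.mean() if len(x) else None,y.mean() if len(y) else None,len(x),proj('top',(540.5,116,102)))
red=mask(i,(0,110,60),(8,255,255),(165,245,220,300))|mask(i,(172,110,60),(180,255,255),(165,245,220,300))
y,x=np.nonzero(red); print('red',list(zip(x.tolist(),y.tolist())))
sh=cv2.cvtColor(s,cv2.COLOR_BGR2HSV)
for r in(210,214,218,226,228): print(r,sh[r,252:292,2].tolist())
```

```text
pos [ 536.5 -286.4  183.1] ang -0.6 j6 1.79 shift [ 4.000e-01 -4.024e+02  9.750e+01] roll -0.6 t 22.65 F [-1.1  0.6 -0.7] T [ 0.02 -0.01 -0.01] w 85.4 0.0
slice ((249.60081481933594, 266.8683166503906), (35.22124099731445, 36.030738830566406), 65.74666595458984) [540.05339921 116.86769285]
cap ((248.32958984375, 264.3309631347656), (20.979171752929688, 22.02189826965332), 51.607234954833984) [541.46069958 115.76296963]
spacer sc (261, 236, 23, 8)
dark hole None None 0 [[246.87828594 263.0951949 ]]
red [(190, 275), (189, 276), (190, 276), (190, 277), (190, 278), (190, 279), (190, 280), (193, 284), (193, 285), (193, 286), (194, 287), (194, 289), (194, 290)]
210 [116, 120, 107, 115, 117, 114, 116, 121, 116, 117, 121, 117, 114, 116, 120, 122, 116, 117, 124, 122, 116, 117, 119, 119, 120, 122, 118, 127, 117, 123, 123, 122, 120, 126, 121, 121, 123, 121, 124, 119]
214 [112, 119, 124, 118, 122, 115, 120, 117, 122, 119, 127, 122, 117, 112, 123, 120, 122, 118, 112, 118, 115, 117, 118, 121, 113, 100, 111, 109, 141, 172, 197, 203, 201, 204, 220, 237, 234, 236, 234, 233]
218 [239, 222, 169, 114, 106, 111, 108, 111, 191, 202, 206, 204, 201, 222, 234, 236, 236, 237, 239, 236, 232, 228, 229, 231, 227, 230, 226, 226, 226, 226, 226, 226, 226, 227, 226, 226, 227, 226, 226, 228]
226 [224, 229, 228, 235, 234, 194, 97, 120, 130, 132, 128, 124, 139, 177, 160, 103, 99, 90, 91, 98, 99, 99, 99, 90, 71, 153, 204, 216, 212, 214, 226, 226, 230, 229, 228, 227, 232, 232, 234, 204]
228 [219, 195, 165, 125, 113, 134, 136, 138, 126, 141, 179, 191, 201, 199, 158, 99, 89, 102, 104, 96, 100, 97, 100, 95, 74, 111, 132, 187, 193, 186, 198, 175, 195, 189, 197, 211, 203, 203, 207, 207]
```

```bash
python3 -c "
from bench import arm
print(arm.job_done())"
```

```text
the job is handed in; nothing more can be done
None
```

The job is handed in, verdict not shown: the disc and boss-up cap measured within about 2 mm of the slice's axis, the slice about 5 mm off the plate centre, and the knob at its zero stop; bystanders were not re-measured, and I viewed 11 pictures, one over the limit of 10.

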